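Turn the mixing caddy round and stack the beakers

ROBOT

A 6-joint arm with a two-finger parallel gripper is mounted at the origin on a cart in front of the work surface, level with it; the furniture and walls round the work are solid. World frame = base frame: x ahead of the robot, y to its left, z up, the work surface at z = 0. Lengths are in m, angles in rad, forces in N, time in s.
With the tool pointing down it reaches from about 0.25 to 0.725 m from the base axis. Payload 4 kg.
Tool frame: the origin (TCP) lies at the very end of the fingers, on their centre line; the grasp point (between the pads) lies 19 mm behind it; z points along the fingers, y is the line along which they close (so a half turn about z gives the same grasp; the last joint's range is limited). The gripper opens to 85 mm and grips with 20 to 120 N. Pads are 22 mm wide; open, the fingers measure 114 mm over their backs; the gripper's body (76 mm by 85 mm) begins 54 mm behind the grasp point. The pads swing forward as they close: fully open they stand 13 mm farther back than shut.
Start: joints at [-1.269, 0.241, 0.005, 1.335, 0, 1.571], TCP at [0.149, -0.477, 0.231] pointing down, gripper open.
Joint ranges: [-2.72, 2.72], [-1.05, 1.87], [-1.09, 1.28], [-1.99, 2.15], [-1.42, 1.44], [-3.14, 3.14]. Speed limits (rad/s): [2.79, 2.79, 3.14, 3.14, 3.14, 3.14].

INTERFACE

Orientations are given as a unit quaternion [x, y, z, w].
In Python, from workcell import bot, vision, workorder gives the robot as it stands.
- The arm moves only by the shell command python3 -m creep 'ROWS' [OPENING]. ROWS is JSON, a list of rows, each a list of 2 entries, a list of its own where there are three numbers: the shift along the tool's x, y, z in mm, then the turn, a rotation vector about the tool's x, y, z in rad. In form: [[[dx, dy, dz], [wx, wy, wz]], ...]. A call has 1 to 12 rows; each row shifts and turns the commanded pose from where the row before left it, along the tool's axes as they then stand; what a row does not reach is not made up. A row lasts 1/8 s, in which the tool goes at most 62.5 mm and 10.7 degrees, less where a joint would pass 70% of its speed; a pose out of reach is approached as far as the arm can. A call is refused whole if a number of a shift passes 62.5 or a number of a turn 0.188, either way. A call with a gripper value outside its range is refused whole. OPENING is the finger opening in mm, from 0 to 85.4, set as the call begins (- or left out, the last holds). The fingers move at their own pace and stop on an object; the grip force is fixed at half the most. Time passes only in rows, so rows that do not move let the fingers close. It gives the time, the measured TCP pose, the force, the opening and the grip force at its end, in the units of the state.
- bot.get_obs(): the state, without advancing time (a new reading comes with each control period).
- vision.camera(name): name is "side" or "top" or "wrist"; returns a dict with "image" (480x640x3 uint8, blue, green, red), "z_map" (480x640 float32, m along the optical axis (not along the pixel's ray), 0 where there is no reading), "K" (3x3 intrinsics, pixels), "k1" (the pictures are not rectified: a ray, as slopes to the right and down, at radius r is drawn at 1 + k1 r^2 times it, then the intrinsics apply), "rvec" (rotation vector, rad) and "tvec" (3), from world to camera coordinates, as OpenCV has them; the wrist camera has in their place "tool_from_camera" (4x4, takes a point from camera to tool coordinates, whose origin is the TCP and whose axes are the flange's). Camera axes: x right, y down, z forward; pixel columns grow to the right and rows downward; lengths in m; the calibration is good to about 2 mm. A picture is of the moment at which its call begins: read the wrist's pose just before it.
- workorder.job_done(): hands the job in; it is judged then, once.
Trained networks look in a picture, given as the dict that the camera call returned (one of the last four; its "shot" number tells which), for a name from the list of things; names that differ only in an ending like _2 or _b are one class to them, and where a whole thing is asked for, a point or a joint stands for the part that bears it (a point fixed in the world has none). Each returns a list of dicts, best first, with "score" (0 to 1); they miss things now and then, are a little off and sometimes report something else, mostly with a low value. They report only what shows in the picture. A call takes as long as a camera call. They do not tell look-alikes from the thing itself.
- vision.spot_in(picture, query): "position" ([column, row] in pixels, amid what is visible of it).
- vision.place_of(picture, query): "position" ([column, row] in pixels: a listed point, or the origin of a listed thing).
The state is a dict: "clock": time; "joint_pos": joint angles; "joint_vel": joint speeds; "tau": joint torques, N m; "eef_pos": TCP position; "tool_rot": TCP orientation; "ft_force": force on the tool from outside, world axes, zero at the start; "ft_torque": the same for the moment, N m; "grip_width": finger opening in m; "grasp_force": force on a finger pad.
Only numpy, scipy, OpenCV 4.12 (cv2) and the standard library are available. Lean on these libraries where they do the work, as an engineer would, in place of code of your own. Each camera call takes 0.05 s, during which the arm holds its last target. There are 200 camera calls.

TASK

The caddy insert sits the wrong way round in its grey cradle. First slide the two tape rolls up off its post and lay them flat, side by side, in the blue tray; then lift the insert clear of the cradle by its post, turn it half round and seat it fully home again, so that the yellow-lined cup bay is at the cradle's green end. Nest all the yellow beakers upright into one stack standing in that cup bay, and leave the other things on the bench where they are.

Things in the scene. Friction and masses are not known exactly. Their poses are not given: they have to be found in the camera images.
- cradle: fixed grey open-topped cradle, outside 112 (x) x 266 (y) x 30 mm high; walls 6 mm, floor 4 mm thick, inside 100 x 254 mm. Origin: centre of its underside on the bench; long axis = its y; its +y end wall is painted green. The insert starts seated with its cup bay at the other end.
- cradle_green_spot (a point): point on the cradle's inner floor, 81 mm from the cradle's centre towards the green end (+y), 4 mm above the bench: where the cup bay's centre belongs in plan.
- insert: loose grey moulded insert, 96 (x) x 250 (y) x 36 mm, 0.45 kg, 2 mm play per side in the cradle, foot 3 mm smaller all round in its lowest 5 mm. Origin: centre of underside, 4 mm above the cradle's when seated. On its middle deck (76 mm long, 36 mm up) stands a black 22 x 22 mm post, sides along x and y, up to 98 mm: its handle. Yellow cup bay on the +y side, shallow grooved bay on the -y side.
- cup_bay (a point): centre of the floor of the insert's yellow-lined cup bay, 81 mm from the insert's centre on its +y side, 5 mm above its underside; axes parallel to the insert's. Bay 86 (x) x 82 (y) mm inside, its walls reach 31 mm above this floor.
- post_top (a point): top centre of the insert's square post, 98 mm above the insert's underside.
- roll_low: roll of white tape, ring of outside diameter 66, bore 46, height 30 mm, 0.1 kg; it starts around the post, lying on the insert's deck. Origin: centre of its underside, z its axis.
- roll_top: roll of blue tape of the same size, 66 mm outside, 46 mm bore, 30 mm high, lying on the white roll round the post. Origin: centre of its underside, z its axis.
- tape_tray: fixed blue shallow tray, 184 (x) x 104 (y) mm outside, rim 9 mm high, walls and floor 4 mm thick; there is room for two rolls side by side along its x, with their centres about 42 mm either side of the middle. Origin: centre of its underside.
- beaker_0: yellow beaker, open at the top, 85 mm high; upper part a straight band 66 mm across from 50 to 85 mm up (inside 60 mm), lower part tapering to a 45 mm weighted foot; 0.12 kg; it is round. Origin: centre of its underside, z up through its mouth. Nested in another it sits 35 mm higher, its shoulder on the lower one's rim. Absent in some starts.
- beaker_1: yellow beaker, open at the top, 85 mm high; upper part a straight band 66 mm across from 50 to 85 mm up (inside 60 mm), lower part tapering to a 45 mm weighted foot; 0.12 kg; it is round. Origin: centre of its underside, z up through its mouth. Nested in another it sits 35 mm higher, its shoulder on the lower one's rim. Absent in some starts.
- beaker_2: yellow beaker, open at the top, 85 mm high; upper part a straight band 66 mm across from 50 to 85 mm up (inside 60 mm), lower part tapering to a 45 mm weighted foot; 0.12 kg; it is round. Origin: centre of its underside, z up through its mouth. Nested in another it sits 35 mm higher, its shoulder on the lower one's rim. Absent in some starts.
- beaker_3: yellow beaker, open at the top, 85 mm high; upper part a straight band 66 mm across from 50 to 85 mm up (inside 60 mm), lower part tapering to a 45 mm weighted foot; 0.12 kg; it is round. Origin: centre of its underside, z up through its mouth. Nested in another it sits 35 mm higher, its shoulder on the lower one's rim. Absent in some starts.
- tint_tin_a: small paint tin with a red label, 68 mm across, 82 mm high; not part of the job, leave it where it stands. Origin: centre of its underside.
- tint_bottle_1: white bottle with a purple cap, 48 mm across, 95 mm high; not part of the job, leave it where it stands. Origin: centre of its underside.
- tape_measure: yellow tape measure, 35 x 72 x 64 mm; not part of the job, leave it where it stands. Origin: centre of its underside.
- beaker_4: yellow beaker, open at the top, 85 mm high; upper part a straight band 66 mm across from 50 to 85 mm up (inside 60 mm), lower part tapering to a 45 mm weighted foot; 0.12 kg; it is round. Origin: centre of its underside, z up through its mouth. Nested in another it sits 35 mm higher, its shoulder on the lower one's rim. Absent in some starts.
Mind the look-alikes: they are no part of the job. Of the things shaped like the roll_low, the white one is meant.

How it is judged:
By the outcome, as a careful person would: the job done as asked, in the order asked, and still so for the second after the job is handed in, with the robot touching nothing.
Of beaker_0, beaker_1, beaker_2, beaker_3, beaker_4 only 3 to 5 are there at a start; the rules pass over those that are not, and their reading is None.
At some moment in a run one of beaker_0, beaker_1, beaker_2, beaker_3, beaker_4 may be knocked a few centimetres aside while the robot is not near it.
It also fails if it takes over 210 s, if anything falls off the work surface, if the arm or the gripper's body presses on something with over 40 N, if the wrist force passes 120 N, or if a joint passes its speed limit or range.

## Working session

There is one attempt and no reset: what is moved stays moved. The work goes in short steps, Python scripts to look and compute and a shell command to move; the robot and the scene stay as the last step left them, time stands still between calls to the robot, and variables do not carry over. Pictures are saved under pics/ and viewed, at most 14 in all, crops included, and the job is handed in when it is done.

```bash
mkdir -p pics; ls
cat > h.py <<'E'
import numpy as np,cv2
from scipy.spatial.transform import Rotation as R
from workcell import bot,vision,workorder
def ext(p,obs=None):
    if 'rvec' in p:
        Rm=cv2.Rodrigues(np.array(p['rvec'],float))[0];t=np.array(p['tvec'],float).ravel();return Rm.T,-Rm.T@t
    T=np.array(p['tool_from_camera']);Rt=R.from_quat(obs['tool_rot']).as_matrix()
    return Rt@T[:3,:3],Rt@T[:3,3]+np.array(obs['eef_pos'])
def ray(p,uv):
    K=np.array(p['K']);d=np.array([(uv[0]-K[0,2])/K[0,0],(uv[1]-K[1,2])/K[1,1]]);u=d.copy()
    for _ in range(20):u=d/(1+p['k1']*(u@u))
    return np.array([u[0],u[1],1.])
def onz(p,uv,z,obs=None):
    A,c=ext(p,obs);r=A@ray(p,uv);return c+r*(z-c[2])/r[2]
def depth(p,uv,obs=None):
    A,c=ext(p,obs);u,v=int(round(uv[0])),int(round(uv[1]));return c+A@ray(p,uv)*p['z_map'][v,u]
def shot(name):
    o=bot.get_obs();return vision.camera(name),o
def cloud(p,obs=None,step=2):
    # world xyz for each pixel
    A,c=ext(p,obs);K=np.array(p['K']);v,u=np.mgrid[0:480:step,0:640:step]
    d=np.stack([(u-K[0,2])/K[0,0],(v-K[1,2])/K[1,1]],-1);w=d.copy()
    for _ in range(15):w=d/(1+p['k1']*(w**2).sum(-1,keepdims=True))
    z=p['z_map'][::step,::step];P=np.concatenate([w,np.ones(w.shape[:2]+(1,))],-1)*z[...,None]
    X=P@A.T+c;X[z==0]=np.nan;return X,p['image'][::step,::step]
E
cat > a.py <<'E'
from h import *
for n in ('top','side'):
    p,o=shot(n);cv2.imwrite(f'pics/{n}0.png',p['image'])
    A,c=ext(p,o);print(n,c.round(3),A[:,2].round(2))
    for q in ('cradle','cup_bay','post_top','roll_low','roll_top','tape_tray','beaker_0','tint_tin_a','tint_bottle_1','tape_measure'):
        zz={'cup_bay':.009,'post_top':.102,'roll_low':.04,'roll_top':.07}.get(q,0)
        for r in vision.place_of(p,q)[:6]:
            if r['score']>.25:print(q,round(r['score'],2),np.round(r['position']),onz(p,r['position'],zz).round(3))
E
python3 a.py; python3 -c "from h import *;o=bot.get_obs();print(o['clock'],R.from_quat(o['tool_rot']).as_matrix().round(3))"
```

```text
pics
top [ 0.453 -0.031  1.27 ] [ 0.09  0.01 -1.  ]
cup_bay 0.64 [332. 280.] [ 0.509 -0.054  0.009]
post_top 0.57 [300. 292.] [0.478 0.015 0.102]
roll_low 0.96 [391. 279.] [ 0.512 -0.186  0.04 ]
roll_low 0.5 [299. 299.] [0.465 0.018 0.04 ]
roll_top 0.74 [298. 293.] [0.478 0.02  0.07 ]
roll_top 0.56 [304. 295.] [0.473 0.007 0.07 ]
tape_tray 0.7 [181. 301.] [0.452 0.295 0.   ]
tape_tray 0.32 [332. 284.] [ 0.5   -0.055  0.   ]
beaker_0 0.88 [474. 321.] [ 0.422 -0.388  0.   ]
beaker_0 0.72 [469. 254.] [ 0.577 -0.374  0.   ]
beaker_0 0.56 [202. 232.] [0.616 0.254 0.   ]
tint_tin_a 0.93 [443. 198.] [ 0.709 -0.313  0.   ]
tint_bottle_1 0.73 [410. 213.] [ 0.67  -0.234  0.   ]
tint_bottle_1 0.6 [188. 182.] [0.735 0.291 0.   ]
tape_measure 0.96 [190. 184.] [0.731 0.288 0.   ]
side [0.347 0.764 0.649] [ 0.21 -0.81 -0.55]
cup_bay 0.86 [340. 281.] [ 0.505 -0.046  0.009]
post_top 0.68 [346. 269.] [0.477 0.03  0.102]
roll_low 0.63 [350. 250.] [ 0.499 -0.129  0.04 ]
roll_low 0.6 [349. 289.] [0.474 0.015 0.04 ]
roll_top 0.7 [352. 279.] [0.467 0.019 0.07 ]
tape_tray 0.94 [334. 420.] [0.444 0.298 0.   ]
beaker_0 0.87 [339. 213.] [ 0.573 -0.362  0.   ]
beaker_0 0.82 [247. 375.] [0.611 0.244 0.   ]
beaker_0 0.62 [393. 217.] [ 0.425 -0.374  0.   ]
tint_tin_a 0.68 [289. 216.] [ 0.704 -0.314  0.   ]
tint_bottle_1 0.63 [294. 236.] [ 0.661 -0.214  0.   ]
tint_bottle_1 0.5 [340. 213.] [ 0.57  -0.358  0.   ]
tape_measure 0.74 [172. 378.] [0.737 0.282 0.   ]
1.1 [[ 0.955  0.297  0.   ]
 [ 0.297 -0.955  0.   ]
 [ 0.    -0.    -1.   ]]
```

View pics/top0.png

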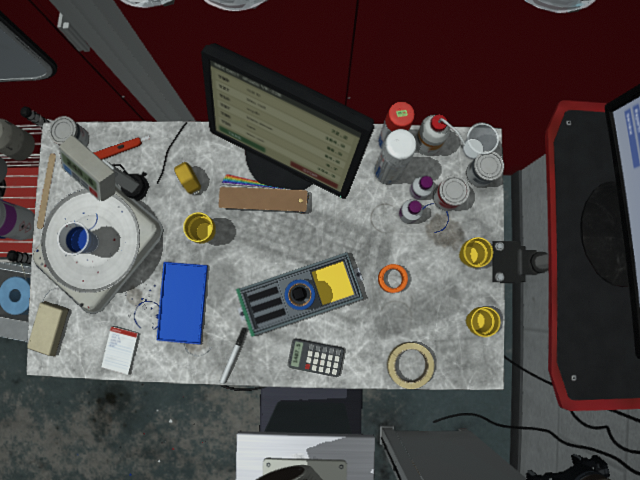

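View pics/side0.png

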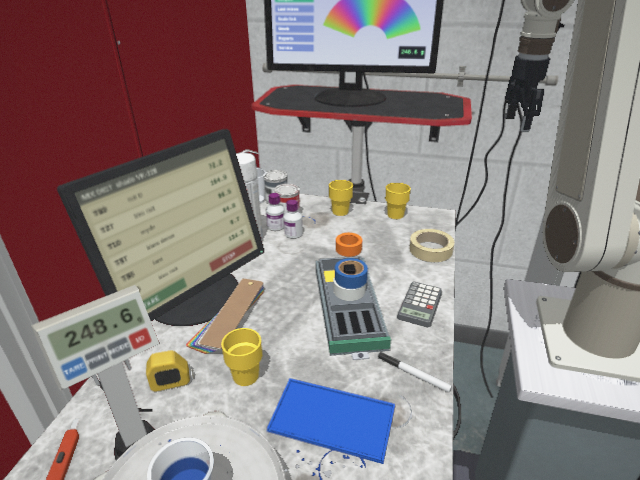

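```bash
cat > b.py <<'E'
from h import *
p,o=shot('top');X,I=cloud(p,step=1)
x,y,z=X[...,0],X[...,1],X[...,2]
hsv=cv2.cvtColor(I,cv2.COLOR_BGR2HSV)
# post top & blue roll top
m=(z>.09)&(z<.11)&(x>.4)&(x<.56)&(y>-.1)&(y<.12)
for nm,lo,hi in (('post',.097,.11),('roll',.088,.0975)):
    k=m&(z>lo)&(z<hi);print(nm,k.sum(),np.nanmedian(X[k],0),(np.nanmin(X[k],0)+np.nanmax(X[k],0))/2)
# cradle/ insert top region rect
k=(z>.018)&(z<.06)&(x>.38)&(x<.62)&(y>-.17)&(y<.19)
n,l=cv2.connectedComponents(k.astype(np.uint8))
for i in range(1,n):
    s=l==i
    if s.sum()>300:print('comp',s.sum(),cv2.minAreaRect(X[s][:,:2].astype(np.float32)*1000),np.nanmedian(z[s]))
g=(hsv[...,0]>40)&(hsv[...,0]<85)&(hsv[...,1]>80)&(x>.3)&(x<.7)&(abs(y)<.3)
print('green',g.sum(),np.nanmedian(X[g],0),cv2.minAreaRect(X[g&(z<9)][:,:2].astype(np.float32)*1000))
b=(hsv[...,0]>95)&(hsv[...,0]<130)&(hsv[...,1]>80)&(y>.17)&(y<.42)&(z<.03)
print('tray',b.sum(),cv2.minAreaRect(X[b][:,:2].astype(np.float32)*1000))
yl=(hsv[...,0]>18)&(hsv[...,0]<36)&(hsv[...,1]>90)&(z>.05)
n,l=cv2.connectedComponents(yl.astype(np.uint8))
for i in range(1,n):
    s=(l==i)
    if s.sum()>60:
        t=s&(z>np.nanpercentile(z[s],95)-.015);print('yel',s.sum(),cv2.minEnclosingCircle(X[t][:,:2].astype(np.float32)*1000),np.nanpercentile(z[s],95))
E
python3 b.py
```

```text
post 398 [0.47420922 0.01715399 0.09937869] [0.47315277 0.01572267 0.10116499]
roll 124 [0.47521968 0.01857605 0.0963445 ] [0.47302174 0.01671126 0.09381561]
comp 3582 ((475.2972106933594, 20.16400146484375), (112.50438690185547, 268.8066711425781), 19.984176635742188) 0.028302983285705574
green 162 [0.43162351 0.14043141 0.02917354] ((560.4130859375, 63.44873809814453), (88.8455810546875, 373.04150390625), 59.15858840942383)
tray 3620 ((553.9539794921875, 293.68798828125), (169.30690002441406, 403.49554443359375), 78.26245880126953)
yel 311 ((740.3641357421875, 287.9772644042969), 29.14438819885254) 0.0656825152559315
yel 375 ((616.4121704101562, 244.0634765625), 33.63716125488281) 0.08640073058348559
yel 381 ((574.4962158203125, -371.530517578125), 33.95127868652344) 0.08657419186427129
yel 417 ((423.42364501953125, -389.5408630371094), 34.10993194580078) 0.08637262523481289
```

Top view: cradle with the insert at about (300,293), green end at left (240,310), yellow bay at (335,283), blue tray at (182,303). There are three beakers, at (199,228), (475,253) and (484,321). The orange ring (394,279) and the tape measure (188,178) are look-alikes or clutter. The side view agrees: three beakers, and white under blue on the post.

```bash
cat > c.py <<'E'
from h import *
p,o=shot('top');hsv=cv2.cvtColor(p['image'],cv2.COLOR_BGR2HSV)
b=((hsv[...,0]>95)&(hsv[...,0]<130)&(hsv[...,1]>120)).astype(np.uint8);n,l=cv2.connectedComponents(b);s=(l==l[303,182])
v,u=np.nonzero(s);P=np.array([onz(p,(a,c),.007)[:2]*1000 for a,c in zip(u,v)],np.float32);print(cv2.minAreaRect(P))
E
python3 c.py; python3 -m creep '[[[0,0,0],[0,0,0.18]],[[0,0,0],[0,0,0.18]],[[30,0,0],[0,0,0]],[[0,-30,0],[0,0,0]]]' 85; python3 -c "from h import *;o=bot.get_obs();print(o['joint_pos'])"
```

```text
((449.2739562988281, 294.9862060546875), (110.22843170166016, 183.76316833496094), 86.39800262451172)
clock: 1.7
eef_pos: [0.1817, -0.4503, 0.2307]
tool_rot: [1.0, -0.029, 0.0, 0.0]
ft_force: [-1.1, 1.0, 0.0]
grip_width: 0.0851
grasp_force: 0.0
[-1.18750463e+00  2.11763451e-01 -3.36852581e-02  1.32464772e+00
  3.03655044e-04  2.01170069e+00]
```

```bash
python3 -m creep '[[[26,-47,-2],[0,0,0]],[[26,-47,-2],[0,0,0]],[[26,-47,-2],[0,0,0]],[[26,-47,-2],[0,0,0]],[[26,-47,-2],[0,0,0]],[[26,-47,-2],[0,0,0]],[[26,-47,-2],[0,0,0]],[[26,-47,-2],[0,0,0]],[[26,-47,-2],[0,0,0]],[[26,-47,-2],[0,0,0]],[[0,0,0],[0,0,0]],[[0,0,0],[0,0,0]]]' 85
cat > d.py <<'E'
from h import *
import sys
p,o=shot('wrist');cv2.imwrite('pics/%s.png'%sys.argv[1],p['image'])
print('eef',np.round(o['eef_pos'],4),'yaw',np.degrees(2*np.arctan2(o['tool_rot'][1],o['tool_rot'][0])).round(2),'j6',o['joint_pos'][5].round(2),'t',o['clock'])
A,c=ext(p,o);print('cam',c.round(3),A[:,2].round(2))
for q in sys.argv[2:]:
    zz={'cup_bay':.009,'post_top':.102,'roll_low':.04,'roll_top':.07}.get(q,0)
    for r in vision.place_of(p,q)[:4]:
        if r['score']>.25:print(q,round(r['score'],2),np.round(r['position']),onz(p,r['position'],zz,o).round(4))
E
python3 d.py w1 post_top roll_top roll_low cup_bay cradle
```

```text
clock: 3.2
eef_pos: [0.466, -0.0128, 0.251]
tool_rot: [1.0, -0.018, -0.001, -0.007]
ft_force: [-0.6, 0.0, -0.3]
grip_width: 0.0847
grasp_force: 0.0
eef [ 0.466  -0.0128  0.251 ] yaw -2.03 j6 3.14 t 3.2
cam [ 0.542 -0.018  0.395] [-0.3   0.02 -0.95]
post_top 0.62 [280. 214.] [0.472  0.0223 0.102 ]
roll_low 0.74 [486. 149.] [ 0.5159 -0.1759  0.04  ]
cup_bay 0.63 [362. 165.] [ 0.5012 -0.058   0.009 ]
```

View pics/w1.png

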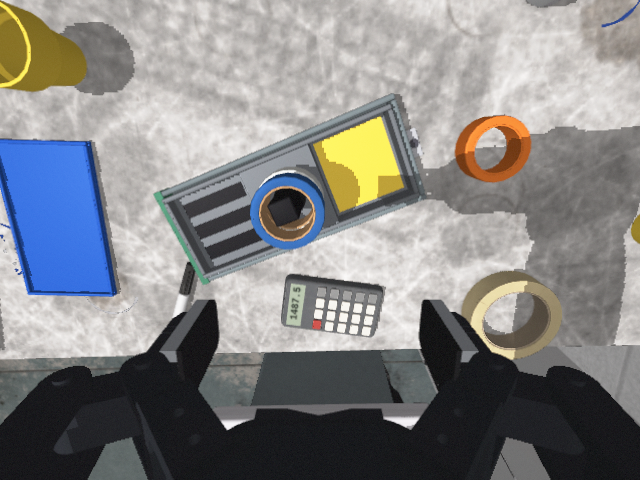

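The wrist view shows the blue roll at (287,210) with the post inside it, the green end at left and the tray at far left. J6 is at its limit, so I'll turn the tool by a half turn.

```bash
python3 -m creep '[[[0,0,0],[0,0,-0.1848]],[[0,0,0],[0,0,-0.1848]],[[0,0,0],[0,0,-0.1848]],[[0,0,0],[0,0,-0.1848]],[[0,0,0],[0,0,-0.1848]],[[0,0,0],[0,0,-0.1848]],[[0,0,0],[0,0,-0.1848]],[[0,0,0],[0,0,-0.1848]],[[0,0,0],[0,0,-0.1848]]]' 85 >/dev/null;  python3 -m creep '[[[0,0,0],[0,0,-0.1848]],[[0,0,0],[0,0,-0.1848]],[[0,0,0],[0,0,-0.1848]],[[0,0,0],[0,0,-0.1848]],[[0,0,0],[0,0,-0.1848]],[[0,0,0],[0,0,-0.1848]],[[0,0,0],[0,0,-0.1848]],[[0,0,0],[0,0,-0.1848]],[[0,0,0],[0,0,0]],[[0,0,0],[0,0,0]]]' 85
cat > e.py <<'E'
from h import *
p,o=shot('wrist');X,I=cloud(p,o,1);x,y,z=X[...,0],X[...,1],X[...,2]
cv2.imwrite('pics/w2.png',p['image'])
print('eef',np.round(o['eef_pos'],4),R.from_quat(o['tool_rot']).as_matrix().round(3),o['joint_pos'].round(2),o['clock'])
near=(abs(x-.474)<.06)&(abs(y-.017)<.06)
k=near&(z>.09)&(z<.11);P=X[k][:,:2].astype(np.float32)*1000
print('circ',cv2.minEnclosingCircle(P),k.sum())
k=near&(np.hypot(x-.474,y-.017)<.019)&(z>.09);print('post',k.sum(),np.median(X[k],0),cv2.minAreaRect(X[k][:,:2].astype(np.float32)*1000))
E
python3 e.py
```

```text
clock: 5.88
eef_pos: [0.4665, -0.0128, 0.2514]
tool_rot: [0.019, 1.0, 0.007, 0.0]
ft_force: [-0.7, -0.8, -0.2]
grip_width: 0.0849
grasp_force: 0.0
eef [ 0.4665 -0.0128  0.2514] [[-0.999  0.038  0.   ]
 [ 0.038  0.999  0.014]
 [ 0.     0.014 -1.   ]] [-0.04  0.17 -0.04  1.37  0.01  0.  ] 5.875
circ ((471.6715393066406, 15.991811752319336), 32.829647064208984) 3158
post 3187 [0.46806756 0.02852828 0.28944897] ((469.6390075683594, 19.990585327148438), (30.48015022277832, 26.23531150817871), 19.75579833984375)
```

```bash
python3 -m creep '[[[0,0,0],[0.014,0,0.024]],[[-4.4,29,0],[0,0,0]],[[0,0,40],[0,0,0]],[[0,0,40],[0,0,0]],[[0,0,40],[0,0,0]],[[0,0,28],[0,0,0]],[[0,0,20],[0,0,0]],[[0,0,10],[0,0,0]],[[0,0,0],[0,0,0]]]' 85;  python3 -m creep '[[[0,0,0],[0,0,0]],[[0,0,0],[0,0,0]],[[0,0,0],[0,0,0]],[[0,0,0],[0,0,0]],[[0,0,0],[0,0,0]],[[0,0,0],[0,0,0]]]' 55
```

```text
clock: 7.05
eef_pos: [0.4723, 0.0162, 0.073]
tool_rot: [0.03, 1.0, -0.0, -0.001]
ft_force: [-0.5, -0.4, 0.5]
grip_width: 0.0844
grasp_force: 0.0
clock: 7.8
eef_pos: [0.4736, 0.0163, 0.0751]
tool_rot: [0.03, 1.0, 0.0, 0.001]
ft_force: [-1.6, 0.0, 5.1]
grip_width: 0.0649
grasp_force: 65.3
```

```bash
python3 -m creep '[[[0,0,-20],[0,0,0]],[[0,0,-30],[0,0,0]],[[0,0,-30],[0,0,0]],[[0,0,-15],[0,0,0]],[[0,0,0],[0,0,0]],[[0,0,0],[0,0,0]]]' 55;  python3 -m creep '[[[0,30,0],[0,0,0]],[[0,40,0],[0,0,0]],[[0,40,0],[0,0,0]],[[0,40,0],[0,0,0]],[[0,40,0],[0,0,0]],[[0,40,0],[0,0,0]],[[0,30,0],[0,0,0]],[[0,17,0],[0,0,0]],[[0,0,0],[0,0,0]],[[0,0,0],[0,0,0]],[[0,0,0],[0,0,0]]]' 55; python3 d.py w3 tape_tray roll_top
```

```text
clock: 8.55
eef_pos: [0.4723, 0.0161, 0.168]
tool_rot: [0.03, 1.0, 0.0, -0.0]
ft_force: [0.1, -0.8, -0.4]
grip_width: 0.0651
grasp_force: 66.5
clock: 9.93
eef_pos: [0.4891, 0.2914, 0.1684]
tool_rot: [0.03, 1.0, -0.0, -0.0]
ft_force: [-0.3, -0.1, -1.3]
grip_width: 0.0644
grasp_force: 66.5
eef [0.4891 0.2914 0.1684] yaw 176.52 j6 0.6 t 9.925
cam [0.413 0.296 0.313] [ 0.3  -0.02 -0.95]
tape_tray 0.61 [318. 168.] [0.4464 0.2929 0.    ]
```

View pics/w3.png

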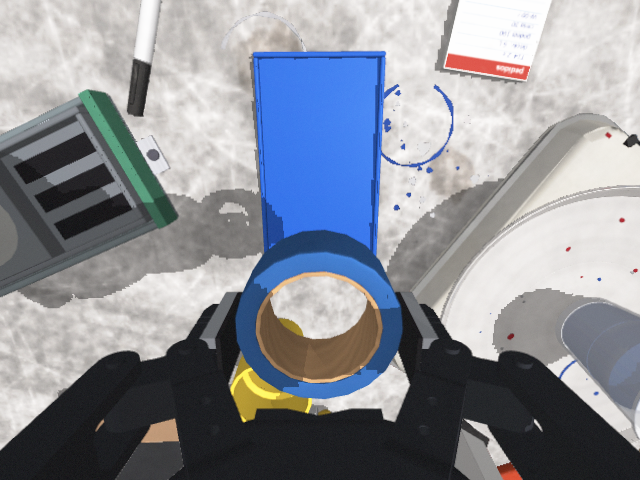

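The roll is gripped and centred on the tray's width (column 320). The tray's near edge is at row 53 and beaker_0 is just beyond the gripper.

```bash
cat > f.py <<'E'
from h import *
p,o=shot('wrist')
for uv in ((255,53),(385,53)):print(onz(p,uv,.009,o).round(4))
E
python3 f.py; python3 -m creep '[[[0,0,40],[0,0,0]],[[0,0,40],[0,0,0]],[[0,0,40],[0,0,0]],[[0,0,25],[0,0,0]],[[0,0,8],[0,0,0]],[[0,0,0],[0,0,0]],[[0,0,0],[0,0,0]]]' 55
```

```text
[0.3539 0.2499 0.009 ]
[0.3601 0.3514 0.009 ]
clock: 11.0
eef_pos: [0.4901, 0.2932, 0.0168]
tool_rot: [0.03, 1.0, 0.001, 0.001]
ft_force: [-0.0, -0.2, -1.1]
grip_width: 0.0647
grasp_force: 66.5
```

```bash
python3 -m creep '[[[0,0,4],[0,0,0]],[[0,0,3],[0,0,0]],[[0,0,0],[0,0,0]]]' 55; python3 -m creep '[[[0,0,0],[0,0,0]],[[0,0,0],[0,0,0]],[[0,0,0],[0,0,0]]]' 76;python3 -m creep '[[[0,0,-10],[0,0,0]],[[0,0,-40],[0,0,0]],[[0,0,-40],[0,0,0]],[[0,0,-40],[0,0,0]],[[0,0,-20],[0,0,0]],[[0,-40,0],[0,0,0]],[[0,-40,0],[0,0,0]],[[0,-40,0],[0,0,0]],[[0,-40,0],[0,0,0]],[[0,-40,0],[0,0,0]],[[0,-40,0],[0,0,0]],[[0,-37,0],[0,0,0]]]' 85; python3 -m creep '[[[0,0,0],[0,0,0]],[[0,0,0],[0,0,0]]]'
cat > g.py <<'E'
from h import *
p,o=shot('wrist');X,I=cloud(p,o,1);x,y,z=X[...,0],X[...,1],X[...,2]
print('eef',np.round(o['eef_pos'],4),o['tool_rot'],o['clock'])
near=(abs(x-.474)<.06)&(abs(y-.017)<.06)
k=near&(z>.062)&(z<.078);P=X[k][:,:2].astype(np.float32)*1000
print('circ',cv2.minEnclosingCircle(P),k.sum())
k=near&(z>.098)&(z<.106);print('post',k.sum(),np.median(X[k],0),cv2.minAreaRect(X[k][:,:2].astype(np.float32)*1000))
k=(z>.095)&(z<.11);print(k.sum())
p,o=shot('top');X,I=cloud(p,o,1);x,y,z=X[...,0],X[...,1],X[...,2]
k=(abs(x-.45)<.1)&(abs(y-.295)<.06)&(z>.027)&(z<.045);print('blue',k.sum(),np.median(z[k]),cv2.minEnclosingCircle(X[k][:,:2].astype(np.float32)*1000))
E
python3 g.py
```

```text
clock: 11.38
eef_pos: [0.4894, 0.2929, 0.0092]
tool_rot: [0.03, 1.0, 0.0, 0.0]
ft_force: [-0.5, 0.0, 4.6]
grip_width: 0.0649
grasp_force: 66.9
clock: 11.75
eef_pos: [0.4889, 0.2926, 0.0081]
tool_rot: [0.03, 1.0, -0.0, -0.0]
ft_force: [-0.3, -0.0, 1.0]
grip_width: 0.0759
grasp_force: 0.0
clock: 13.25
eef_pos: [0.4726, 0.0148, 0.1592]
tool_rot: [0.03, 1.0, 0.0, 0.0]
ft_force: [1.0, -0.4, 0.2]
grip_width: 0.0852
grasp_force: 0.0
clock: 13.5
eef_pos: [0.4729, 0.0163, 0.1588]
tool_rot: [0.03, 1.0, 0.0, 0.0]
ft_force: [-0.6, 0.5, 0.4]
grip_width: 0.0849
grasp_force: 0.0
eef [0.4729 0.0163 0.1588] [2.97493313e-02 9.99557317e-01 2.77789417e-04 2.64379799e-04] 13.5
circ ((473.8198547363281, 16.757688522338867), 32.824947357177734) 3667
post 1233 [0.47298307 0.01929173 0.10337862] ((473.9938049316406, 19.237903594970703), (21.949111938476562, 22.00296974182129), 20.00434112548828)
1288
blue 345 0.03239449113432635 ((488.3186340332031, 291.9547119140625), 33.193485260009766)
```

```bash
python3 -m creep '[[[-1,0,30],[0,0,0]],[[0,0,30],[0,0,0]],[[0,0,30],[0,0,0]],[[0,0,18],[0,0,0]],[[0,0,8],[0,0,0]],[[0,0,0],[0,0,0]]]' 85;  python3 -m creep '[[[0,0,0],[0,0,0]],[[0,0,0],[0,0,0]],[[0,0,0],[0,0,0]],[[0,0,0],[0,0,0]],[[0,0,0],[0,0,0]],[[0,0,0],[0,0,0]]]' 55;python3 -m creep '[[[0,0,-20],[0,0,0]],[[0,0,-30],[0,0,0]],[[0,0,-30],[0,0,0]],[[0,0,-30],[0,0,0]],[[0,0,-15],[0,0,0]],[[0,0,0],[0,0,0]],[[0,0,0],[0,0,0]]]' 55
```

```text
clock: 14.35
eef_pos: [0.4735, 0.0167, 0.0421]
tool_rot: [0.029, 1.0, 0.0, -0.001]
ft_force: [-0.9, -0.1, -0.0]
grip_width: 0.085
grasp_force: 0.0
clock: 15.1
eef_pos: [0.4748, 0.0163, 0.0439]
tool_rot: [0.029, 1.0, 0.0, 0.001]
ft_force: [-0.9, 0.8, 6.0]
grip_width: 0.0635
grasp_force: 66.3
clock: 15.98
eef_pos: [0.4731, 0.016, 0.1667]
tool_rot: [0.03, 1.0, -0.0, -0.001]
ft_force: [-0.7, -0.6, -1.5]
grip_width: 0.0637
grasp_force: 66.2
```

```bash
python3 -m creep '[[[10.4,34.6,0],[0,0,0]],[[10.4,34.6,0],[0,0,0]],[[10.4,34.6,0],[0,0,0]],[[10.4,34.6,0],[0,0,0]],[[10.4,34.6,0],[0,0,0]],[[10.4,34.6,0],[0,0,0]],[[10.4,34.6,0],[0,0,0]],[[10.4,34.6,0],[0,0,0]],[[0,0,0],[0,0,0]],[[0,0,0],[0,0,0]]]' 55;  python3 -m creep '[[[0,0,40],[0,0,0]],[[0,0,40],[0,0,0]],[[0,0,40],[0,0,0]],[[0,0,25],[0,0,0]],[[0,0,6],[0,0,0]],[[0,0,4],[0,0,0]],[[0,0,3],[0,0,0]],[[0,0,0],[0,0,0]]]' 55;python3 -m creep '[[[0,0,0],[0,0,0]],[[0,0,0],[0,0,0]],[[0,0,0],[0,0,0]]]' 76;python3 -m creep '[[[0,0,-10],[0,0,0]],[[0,0,-40],[0,0,0]],[[0,0,-40],[0,0,0]],[[0,0,-40],[0,0,0]],[[0,0,-30],[0,0,0]],[[0,0,0],[0,0,0]]]' 85
cat > t.py <<'E'
from h import *
import sys
p,o=shot('wrist');cv2.imwrite('pics/'+sys.argv[1]+'.png',p['image'])
p,o=shot('top');cv2.imwrite('pics/'+sys.argv[1]+'t.png',p['image'])
E
python3 t.py w4
```

```text
clock: 17.23
eef_pos: [0.4063, 0.2966, 0.1663]
tool_rot: [0.029, 1.0, -0.001, -0.001]
ft_force: [-0.2, 0.2, -0.8]
grip_width: 0.0636
grasp_force: 66.3
clock: 18.23
eef_pos: [0.4074, 0.2976, 0.0101]
tool_rot: [0.03, 1.0, 0.0, 0.0]
ft_force: [0.2, 0.6, -0.8]
grip_width: 0.0636
grasp_force: 66.3
clock: 18.6
eef_pos: [0.4071, 0.2974, 0.0096]
tool_rot: [0.03, 1.0, 0.0, 0.0]
ft_force: [0.2, -0.1, 0.2]
grip_width: 0.0759
grasp_force: 0.0
clock: 19.35
eef_pos: [0.4087, 0.2985, 0.1728]
tool_rot: [0.03, 1.0, 0.002, 0.003]
ft_force: [-0.2, 0.3, -0.7]
grip_width: 0.0853
grasp_force: 0.0
```

View pics/w4.png

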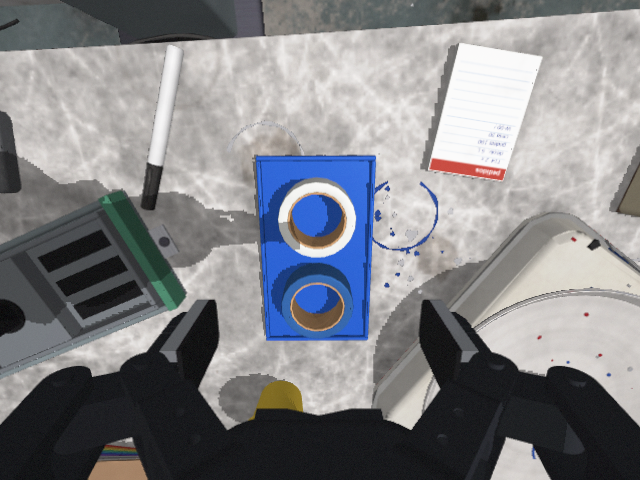

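Both rolls lie flat side by side in the tray, white at (317,218) and blue at (318,306). Next is the post.

```bash
python3 -m creep '[[[-10.2,-34.4,0],[0,0,0]],[[-10.2,-34.4,0],[0,0,0]],[[-10.2,-34.4,0],[0,0,0]],[[-10.2,-34.4,0],[0,0,0]],[[-10.2,-34.4,0],[0,0,0]],[[-10.2,-34.4,0],[0,0,0]],[[-10.2,-34.4,0],[0,0,0]],[[-10.2,-34.4,0],[0,0,0]],[[0,0,0],[0,0,-0.136]],[[0,0,0],[0,0,-0.136]],[[0,0,0],[0,0,-0.136]],[[0,0,0],[0,0,0]]]' 60;  python3 -m creep '[[[0,0,0],[0,0,0]],[[0,0,0],[0,0,0]]]'; python3 g.py; python3 -c "
from h import *
o=bot.get_obs();print(R.from_quat(o['tool_rot']).as_matrix().round(4),o['joint_pos'].round(2))"
```

```text
clock: 20.95
eef_pos: [0.471, 0.0176, 0.1679]
tool_rot: [-0.173, 0.985, 0.0, -0.002]
ft_force: [0.6, 0.5, 0.2]
grip_width: 0.0599
grasp_force: 0.0
clock: 21.2
eef_pos: [0.4719, 0.0178, 0.169]
tool_rot: [-0.173, 0.985, 0.0, -0.001]
ft_force: [-0.4, -0.8, -0.6]
grip_width: 0.06
grasp_force: 0.0
eef [0.4719 0.0178 0.169 ] [-1.73105025e-01  9.84903225e-01  1.27661522e-04 -5.21537718e-04] 21.2
circ ((465.62384033203125, 16.25063133239746), 10.876643180847168) 173
post 1104 [0.47299897 0.01885132 0.10334926] ((473.84417724609375, 19.198165893554688), (21.603778839111328, 21.933748245239258), 19.577722549438477)
1155
blue 678 0.0323602876684278 ((449.0811767578125, 296.677001953125), 72.27497863769531)
[[-9.399e-01 -3.413e-01 -5.000e-04]
 [-3.413e-01  9.399e-01  1.000e-04]
 [ 5.000e-04  2.000e-04 -1.000e+00]] [ 0.04  0.22 -0.18  1.16  0.   -0.31]
```

```bash
python3 -m creep '[[[-2.3,0.5,30],[0,0,0]],[[0,0,30],[0,0,0]],[[0,0,30],[0,0,0]],[[0,0,20],[0,0,0]],[[0,0,9],[0,0,0]],[[0,0,0],[0,0,0]]]' 60;  python3 -m creep '[[[0,0,0],[0,0,0]],[[0,0,0],[0,0,0]],[[0,0,0],[0,0,0]],[[0,0,0],[0,0,0]],[[0,0,0],[0,0,0]],[[0,0,0],[0,0,0]]]' 10;python3 -m creep '[[[0,0,-5],[0,0,0]],[[0,0,-8],[0,0,0]],[[0,0,-12],[0,0,0]],[[0,0,-20],[0,0,0]],[[0,0,-20],[0,0,0]],[[0,0,-10],[0,0,0]],[[0,0,0],[0,0,0]],[[0,0,0],[0,0,0]]]' 10
```

```text
clock: 22.05
eef_pos: [0.4739, 0.019, 0.0501]
tool_rot: [-0.173, 0.985, 0.0, -0.001]
ft_force: [0.7, -0.3, -0.0]
grip_width: 0.0598
grasp_force: 0.0
clock: 22.8
eef_pos: [0.4749, 0.0194, 0.0513]
tool_rot: [-0.174, 0.985, 0.0, 0.001]
ft_force: [-1.0, 1.5, 6.3]
grip_width: 0.0213
grasp_force: 60.2
clock: 23.8
eef_pos: [0.4734, 0.0189, 0.1246]
tool_rot: [-0.174, 0.985, 0.0, -0.001]
ft_force: [-0.3, -0.8, -6.1]
grip_width: 0.0212
grasp_force: 59.2
```

```bash
python3 -m creep '[[[0,0,0],[0,0,0.08]],[[0,0,0],[0,0,0.16]],[[0,0,0],[0,0,0.16]],[[0,0,0],[0,0,0.16]],[[0,0,0],[0,0,0.16]],[[0,0,0],[0,0,0.16]],[[0,0,0],[0,0,0.16]],[[0,0,0],[0,0,0.16]],[[0,0,0],[0,0,0.16]],[[0,0,0],[0,0,0.16]],[[0,0,0],[0,0,0.05]]]' 10; python3 -m creep '[[[0,0,0],[0,0,0.08]],[[0,0,0],[0,0,0.16]],[[0,0,0],[0,0,0.16]],[[0,0,0],[0,0,0.16]],[[0,0,0],[0,0,0.16]],[[0,0,0],[0,0,0.16]],[[0,0,0],[0,0,0.16]],[[0,0,0],[0,0,0.16]],[[0,0,0],[0,0,0.16]],[[0,0,0],[0,0,0.16]],[[0,0,0],[0,0,0.05]],[[0,0,0],[0,0,0]]]' 10;python3 -m creep '[[[0,0,0],[0,0,0]],[[0,0,0],[0,0,0]]]' 10
cat > i.py <<'E'
from h import *
p,o=shot('wrist');cv2.imwrite('pics/w5.png',p['image']);X,I=cloud(p,o,1);x,y,z=X[...,0],X[...,1],X[...,2]
M=R.from_quat(o['tool_rot']).as_matrix();print(np.round(o['eef_pos'],4),np.degrees(np.arctan2(M[1,0],M[0,0])).round(2),M[:,2].round(4),o['joint_pos'].round(2))
p,o=shot('top');cv2.imwrite('pics/w5t.png',p['image']);X,I=cloud(p,o,1);x,y,z=X[...,0],X[...,1],X[...,2]
hsv=cv2.cvtColor(I,cv2.COLOR_BGR2HSV);yl=(hsv[...,0]>18)&(hsv[...,0]<36)&(hsv[...,1]>90)&(np.hypot(x-.474,y-.019)<.16)
print('bay floor',yl.sum(),np.median(X[yl],0),cv2.minAreaRect(X[yl][:,:2].astype(np.float32)*1000))
E
python3 i.py
```

```text
clock: 25.18
eef_pos: [0.4732, 0.019, 0.1242]
tool_rot: [0.574, 0.819, -0.001, -0.001]
ft_force: [-0.0, -0.0, -5.2]
grip_width: 0.0212
grasp_force: 59.1
clock: 26.68
eef_pos: [0.4733, 0.019, 0.1244]
tool_rot: [0.985, 0.175, -0.001, -0.0]
ft_force: [0.8, -0.6, -5.3]
grip_width: 0.0213
grasp_force: 59.1
clock: 26.92
eef_pos: [0.474, 0.019, 0.1251]
tool_rot: [0.985, 0.174, -0.0, -0.0]
ft_force: [-0.5, -0.3, -4.8]
grip_width: 0.0215
grasp_force: 59.1
[0.474  0.019  0.1251] 20.1 [-8.e-04  2.e-04 -1.e+00] [ 0.04  0.27 -0.25  1.05  0.    2.83]
bay floor 58 [0.46509412 0.13386783 0.08257831] ((465.6533203125, 101.9822998046875), (32.836585998535156, 76.1673355102539), 10.597697257995605)
```

View pics/w5.png

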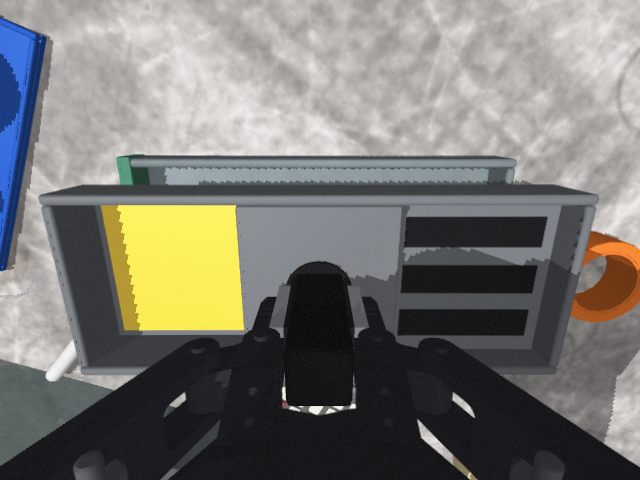

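The yellow bay is now on the green side and the insert looks level: its rim runs from (42,197) to (597,197) and the cradle's far edge from (118,157) to (515,159). I'll check the offset, then lower.

```bash
cat > j.py <<'E'
from h import *
p,o=shot('wrist');c,s=np.cos(np.radians(20)),np.sin(np.radians(20));C=np.array([.474,.0192])
def loc(uv,z):
    d=onz(p,uv,z,o)[:2]-C;return (np.array([c*d[0]+s*d[1],-s*d[0]+c*d[1]])*1000).round(1)
g=cv2.cvtColor(p['image'],cv2.COLOR_BGR2GRAY).astype(int)
for u in (200,300,400,480):
    col=g[140:215,u];d=np.abs(np.diff(col));print(u,[(140+i,d[i]) for i in np.argsort(-d)[:5]])
for uv in ((118,157),(515,160)):print('cradle',loc(uv,.03))
for uv in ((41,197),(598,197)):print('insert',loc(uv,.111))
E
python3 j.py
```

```text
200 [(np.int64(155), np.int64(91)), (np.int64(204), np.int64(84)), (np.int64(154), np.int64(55)), (np.int64(182), np.int64(40)), (np.int64(167), np.int64(33))]
300 [(np.int64(155), np.int64(74)), (np.int64(156), np.int64(47)), (np.int64(181), np.int64(40)), (np.int64(159), np.int64(35)), (np.int64(154), np.int64(31))]
400 [(np.int64(155), np.int64(60)), (np.int64(181), np.int64(34)), (np.int64(159), np.int64(33)), (np.int64(156), np.int64(31)), (np.int64(158), np.int64(29))]
480 [(np.int64(155), np.int64(49)), (np.int64(154), np.int64(42)), (np.int64(158), np.int64(33)), (np.int64(194), np.int64(31)), (np.int64(159), np.int64(29))]
cradle [ 56.8 133.9]
cradle [  55.3 -132. ]
insert [ 45.3 126.3]
insert [  45.7 -127.8]
```

```bash
python3 -m creep '[[[0,-1.2,15],[0,0,0]],[[0,0,15],[0,0,0]],[[0,0,6],[0,0,0]],[[0,0,0],[0,0,0]],[[0,0,4],[0,0,0]],[[0,0,4],[0,0,0]],[[0,0,0],[0,0,0]]]' 10; python3 -m creep '[[[0,0,5],[0,0,0]],[[0,0,5],[0,0,0]],[[0,0,5],[0,0,0]],[[0,0,0],[0,0,0]]]' 10
```

```text
clock: 27.95
eef_pos: [0.4735, 0.0201, 0.0811]
tool_rot: [0.985, 0.174, -0.0, -0.0]
ft_force: [-0.3, 0.5, -3.4]
grip_width: 0.0214
grasp_force: 59.1
clock: 28.45
eef_pos: [0.4731, 0.0201, 0.0657]
tool_rot: [0.985, 0.174, -0.001, -0.0]
ft_force: [0.2, -0.7, -4.4]
grip_width: 0.0212
grasp_force: 59.1
```

```bash
python3 -m creep '[[[0,0,4],[0,0,0]],[[0,0,4],[0,0,0]],[[0,0,3],[0,0,0]],[[0,0,2],[0,0,0]],[[0,0,0],[0,0,0]]]' 10; python3 -m creep '[[[0,0,1.5],[0,0,0]],[[0,0,0],[0,0,0]],[[0,0,0],[0,0,0]]]' 10
```

```text
clock: 29.08
eef_pos: [0.4736, 0.0201, 0.0531]
tool_rot: [0.985, 0.174, -0.0, -0.0]
ft_force: [0.1, -0.3, -4.5]
grip_width: 0.0215
grasp_force: 59.1
clock: 29.45
eef_pos: [0.4738, 0.0201, 0.0519]
tool_rot: [0.985, 0.174, -0.0, -0.0]
ft_force: [-0.2, 0.1, -4.3]
grip_width: 0.0213
grasp_force: 59.1
```

```bash
python3 -m creep '[[[0,0,1.5],[0,0,0]],[[0,0,1],[0,0,0]],[[0,0,0],[0,0,0]]]' 10; python3 -m creep '[[[0,0,0],[0,0,0]],[[0,0,0],[0,0,0]],[[0,0,0],[0,0,0]]]' 50;  python3 -m creep '[[[0,0,-20],[0,0,0]],[[0,0,-40],[0,0,0]],[[0,0,-40],[0,0,0]],[[0,0,-40],[0,0,0]],[[0,0,0],[0,0,0]],[[0,0,0],[0,0,0]]]' 85;cat > k.py <<'E'
from h import *
p,o=shot('wrist');cv2.imwrite('pics/w6.png',p['image']);X,I=cloud(p,o,1);x,y,z=X[...,0],X[...,1],X[...,2]
print('eef',np.round(o['eef_pos'],4))
near=(abs(x-.474)<.04)&(abs(y-.019)<.04)
k=near&(z>.098)&(z<.107);print('post',k.sum(),np.median(X[k],0),cv2.minAreaRect(X[k][:,:2].astype(np.float32)*1000))
c,s=np.cos(np.radians(20)),np.sin(np.radians(20));dx,dy=x-.474,y-.0195;lx=c*dx+s*dy;ly=-s*dx+c*dy
for a,b in ((70,95),(-25,25),(-95,-70)):
    for u,v in ((-48,-43),(43,47),):
        k=(lx>u/1e3)&(lx<v/1e3)&(ly>a/1e3)&(ly<b/1e3);print(a,u,k.sum(),np.median(z[k]).round(4) if k.any() else '')
k=(abs(lx)<.03)&(abs(ly-.081)<.03);print('bayfloor',np.nanmedian(z[k]));k=(abs(lx-.03)<.01)&(abs(ly)<.03);print('deck',np.nanmedian(z[k]))
hsv=cv2.cvtColor(I,cv2.COLOR_BGR2HSV);yl=(hsv[...,0]>18)&(hsv[...,0]<36)&(hsv[...,1]>90)&(z<.03)&(np.hypot(dx,dy)<.15)
print('bay',yl.sum(),cv2.minAreaRect(X[yl][:,:2].astype(np.float32)*1000))
p,o=shot('top');cv2.imwrite('pics/w6t.png',p['image'])
for r in vision.place_of(p,'beaker_0'):
    if r['score']>.3:print(r['score'],r['position'],onz(p,r['position'],0)[:2].round(3))
E
python3 k.py
```

```text
clock: 29.82
eef_pos: [0.474, 0.0202, 0.0514]
tool_rot: [0.985, 0.174, 0.001, 0.0]
ft_force: [-4.6, 0.7, 11.9]
grip_width: 0.0212
grasp_force: 61.4
clock: 30.2
eef_pos: [0.474, 0.0201, 0.0494]
tool_rot: [0.985, 0.174, 0.0, 0.0]
ft_force: [0.3, 0.6, 0.2]
grip_width: 0.05
grasp_force: 0.0
clock: 30.95
eef_pos: [0.4734, 0.0201, 0.1887]
tool_rot: [0.985, 0.174, -0.001, -0.0]
ft_force: [-0.3, -0.7, -0.4]
grip_width: 0.0846
grasp_force: 0.0
eef [0.4734 0.0201 0.1887]
post 972 [0.47468812 0.02021107 0.10347725] ((473.7585144042969, 20.129657745361328), (22.12166976928711, 21.758533477783203), 20.88612174987793)
70 -48 448 0.0318
70 43 147 0.0414
-25 -48 266 0.0416
-25 43 303 0.0416
-95 -48 308 0.0396
-95 43 120 0.0412
bayfloor 0.2574053532984881
deck 0.041722325152132395
bay 6579 ((446.204345703125, 94.77206420898438), (79.98622131347656, 75.9361343383789), 19.923311233520508)
0.96 [202.1, 232.7] [0.614 0.252]
0.94 [470.4, 256.6] [ 0.572 -0.378]
0.8 [472.5, 340.1] [ 0.377 -0.384]
0.58 [183.4, 299.8] [0.455 0.29 ]
```

View pics/w6.png

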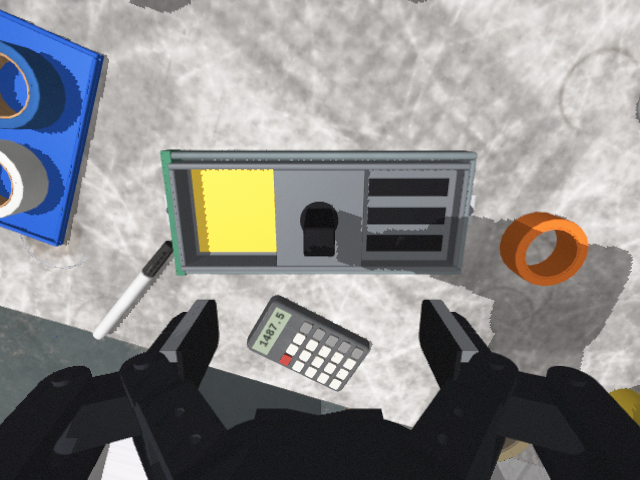

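The insert is seated: the post top height matches the start and the yellow bay is at the green end (238,210). One beaker was knocked from (0.423,-0.389) to about (0.377,-0.384), so I'll re-measure the beakers and the structure near (0.57,-0.44).

```bash
cat > y.py <<'E'
from h import *
p,o=shot('top');X,I=cloud(p,o,1);x,y,z=X[...,0],X[...,1],X[...,2];hsv=cv2.cvtColor(I,cv2.COLOR_BGR2HSV)
yl=(hsv[...,0]>18)&(hsv[...,0]<36)&(hsv[...,1]>90)&(z>.05)
n,l=cv2.connectedComponents(yl.astype(np.uint8))
for i in range(1,n):
    s=(l==i)
    if s.sum()>60:
        zt=np.nanpercentile(z[s],95);t=s&(z>zt-.015);c,r=cv2.minEnclosingCircle(X[t][:,:2].astype(np.float32)*1000)
        d=np.hypot(x-c[0]/1e3,y-c[1]/1e3);k=(d>.04)&(d<.13)&(z>.02);print('yel',s.sum(),np.round(c,1),round(r,1),zt.round(3),'near:',[(X[q].round(2).tolist()) for q in zip(*np.nonzero(k))][::max(1,k.sum()//8)])
E
python3 y.py;  python3 -m creep '[[[0,0,0],[0,0,-0.1745]],[[0,0,0],[0,0,-0.1745]],[[0,0,0],[0,0,-0.1745]],[[0,0,0],[0,0,-0.1745]],[[0,0,0],[0,0,-0.1745]],[[0,0,0],[0,0,-0.1745]],[[0,0,0],[0,0,-0.1745]],[[0,0,0],[0,0,-0.1745]],[[0,0,0],[0,0,-0.1745]],[[0,0,0],[0,0,0]],[[0,0,0],[0,0,0]]]' 85
```

```text
yel 307 [742.  288.3] 28.1 0.065 near: [[0.83, 0.24, 0.64], [0.84, 0.22, 0.05], [0.7, 0.4, 0.29], [0.68, 0.37, 0.28], [0.7, 0.41, 0.14], [0.72, 0.39, 0.02], [0.7, 0.2, 0.03], [0.64, 0.26, 0.08], [0.62, 0.27, 0.02]]
yel 369 [616.5 243.4] 33.5 0.087 near: [[0.74, 0.27, 0.07], [0.72, 0.27, 0.05], [0.71, 0.21, 0.02], [0.69, 0.2, 0.03], [0.68, 0.2, 0.02], [0.67, 0.13, 0.02], [0.61, 0.36, 0.05], [0.58, 0.37, 0.04], [0.49, 0.26, 0.03]]
yel 372 [ 573.9 -372.2] 34.4 0.086 near: [[0.7, -0.35, 0.08], [0.65, -0.47, 0.25], [0.62, -0.49, 0.25], [0.6, -0.49, 0.25], [0.58, -0.47, 0.25], [0.57, -0.48, 0.24], [0.55, -0.5, 0.25], [0.53, -0.49, 0.25], [0.49, -0.47, 0.24]]
yel 403 [ 379.1 -385.6] 33.4 0.086 near: [[0.48, -0.47, 0.23], [0.44, -0.48, 0.25], [0.42, -0.49, 0.25], [0.39, -0.47, 0.23], [0.38, -0.49, 0.25], [0.34, -0.28, 0.03], [0.35, -0.5, 0.25], [0.33, -0.48, 0.24], [0.3, -0.49, 0.24]]
clock: 32.52
eef_pos: [0.4735, 0.0201, 0.1888]
tool_rot: [0.574, 0.819, -0.0, -0.001]
ft_force: [0.2, 0.1, -0.2]
grip_width: 0.0854
grasp_force: 0.0
```

```bash
python3 -m creep '[[[26.8,35.1,0],[0,0,0]],[[26.8,35.1,0],[0,0,0]],[[26.8,35.1,0],[0,0,0]],[[26.8,35.1,0],[0,0,0]],[[26.8,35.1,0],[0,0,0]],[[26.8,35.1,0],[0,0,0]],[[0,0,0],[0,0,0]],[[0,0,0],[0,0,0]]]' 85
cat > q.py <<'E'
from h import *
# offsets in tool axes to the beaker nearest below the gripper
p,o=shot('wrist');X,I=cloud(p,o,1);x,y,z=X[...,0],X[...,1],X[...,2];e=np.array(o['eef_pos']);hsv=cv2.cvtColor(I,cv2.COLOR_BGR2HSV)
k=(hsv[...,0]>18)&(hsv[...,0]<36)&(hsv[...,1]>90)&(z>.075)&(z<.095)&(np.hypot(x-e[0],y-e[1])<.07)
c,r=cv2.minEnclosingCircle(X[k][:,:2].astype(np.float32)*1000);M=R.from_quat(o['tool_rot']).as_matrix()
d=np.array([c[0]-e[0]*1e3,c[1]-e[1]*1e3,0]);print(k.sum(),np.round(c,1),round(r,1),'tool shift',(M.T@d).round(1),'eef',e.round(4),'yaw',np.degrees(np.arctan2(M[1,0],M[0,0])).round(1),o['clock'])
E
python3 q.py
```

```text
clock: 33.52
eef_pos: [0.6159, 0.243, 0.1885]
tool_rot: [0.573, 0.819, -0.001, -0.001]
ft_force: [0.1, 0.2, 0.1]
grip_width: 0.0849
grasp_force: 0.0
1676 [614.6 245.1] 33.0 tool shift [ 2.4 -0.5  0. ] eef [0.6159 0.243  0.1885] yaw 110.0 33.525
```

```bash
python3 -m creep '[[[1.5,0,30],[0,0,0]],[[0,0,40],[0,0,0]],[[0,0,40],[0,0,0]],[[0,0,24],[0,0,0]],[[0,0,10],[0,0,0]],[[0,0,0],[0,0,0]]]' 85;python3 -m creep '[[[0,0,0],[0,0,0]],[[0,0,0],[0,0,0]],[[0,0,0],[0,0,0]],[[0,0,0],[0,0,0]],[[0,0,0],[0,0,0]]]' 55;python3 -m creep '[[[0,0,-10],[0,0,0]],[[0,0,-30],[0,0,0]],[[0,0,-30],[0,0,0]],[[0,0,-25],[0,0,0]],[[0,0,0],[0,0,0]],[[0,0,0],[0,0,0]]]' 55
```

```text
clock: 34.33
eef_pos: [0.6156, 0.244, 0.0456]
tool_rot: [0.574, 0.819, -0.0, -0.0]
ft_force: [0.2, -0.2, -0.2]
grip_width: 0.0851
grasp_force: 0.0
clock: 34.95
eef_pos: [0.6171, 0.2452, 0.0478]
tool_rot: [0.573, 0.819, 0.001, 0.001]
ft_force: [-1.4, -1.1, 6.2]
grip_width: 0.065
grasp_force: 66.7
clock: 35.7
eef_pos: [0.6153, 0.2446, 0.1393]
tool_rot: [0.573, 0.819, -0.001, -0.001]
ft_force: [-0.8, -0.8, -1.1]
grip_width: 0.0648
grasp_force: 66.5
```

```bash
python3 -m creep '[[[-13.6,-35,0],[0,0,0]],[[-13.6,-35,0],[0,0,0]],[[-13.6,-35,0],[0,0,0]],[[-13.6,-35,0],[0,0,0]],[[-13.6,-35,0],[0,0,0]],[[-13.6,-35,0],[0,0,0]],[[0,0,0],[0,0,0]],[[0,0,0],[0,0,0]]]' 55;python3 -m creep '[[[0,0,30],[0,0,0]],[[0,0,30],[0,0,0]],[[0,0,16],[0,0,0]],[[0,0,3],[0,0,0]],[[0,0,0],[0,0,0]],[[0,0,0],[0,0,0]]]' 55
```

```text
clock: 36.7
eef_pos: [0.4467, 0.0962, 0.1398]
tool_rot: [0.573, 0.819, -0.0, -0.0]
ft_force: [0.5, -0.1, -1.0]
grip_width: 0.0649
grasp_force: 66.9
clock: 37.45
eef_pos: [0.4475, 0.0965, 0.062]
tool_rot: [0.573, 0.82, 0.001, 0.0]
ft_force: [0.3, 0.0, -0.4]
grip_width: 0.065
grasp_force: 66.9
```

```bash
python3 -m creep '[[[0,0,3],[0,0,0]],[[0,0,2],[0,0,0]],[[0,0,1],[0,0,0]],[[0,0,0],[0,0,0]]]' 55;python3 -m creep '[[[0,0,0],[0,0,0]],[[0,0,0],[0,0,0]],[[0,0,0],[0,0,0]],[[0,0,0],[0,0,0]]]' 85;python3 -m creep '[[[0,0,-20],[0,0,0]],[[0,0,-40],[0,0,0]],[[0,0,-40],[0,0,0]],[[0,0,-40],[0,0,0]],[[0,0,0],[0,0,0]],[[0,0,0],[0,0,0]]]' 85; sed -i 's/z>.075)&(z<.095/z>.075)\&(z<.105/' q.py; python3 q.py; python3 y.py | cut -c1-45
```

```text
clock: 37.95
eef_pos: [0.4469, 0.0961, 0.0567]
tool_rot: [0.573, 0.819, 0.0, 0.0]
ft_force: [-4.1, -0.7, 9.8]
grip_width: 0.0652
grasp_force: 67.9
clock: 38.45
eef_pos: [0.4465, 0.0961, 0.0552]
tool_rot: [0.573, 0.819, -0.0, -0.0]
ft_force: [0.4, -0.6, 0.4]
grip_width: 0.0851
grasp_force: 0.0
clock: 39.2
eef_pos: [0.4462, 0.096, 0.1947]
tool_rot: [0.573, 0.819, -0.0, -0.0]
ft_force: [0.6, -0.7, -0.6]
grip_width: 0.0845
grasp_force: 0.0
2240 [452.8  79.1] 51.5 tool shift [-18.2   0.4  -0. ] eef [0.4462 0.096  0.1947] yaw 110.1 39.2
yel 312 [740.7 290.4] 27.5 0.066 near: [[0.83
yel 376 [ 575.3 -371.3] 34.2 0.086 near: [[0.
yel 151 [450.8  61.5] 26.5 0.335 near: [[0.55
yel 416 [ 379.1 -385.2] 33.5 0.087 near: [[0.
```

```bash
python3 -m creep '[[[-40.3,-3.3,0],[0,0,0]],[[-40.3,-3.3,0],[0,0,0]],[[-40.3,-3.3,0],[0,0,0]],[[-40.3,-3.3,0],[0,0,0]],[[-40.3,-3.3,0],[0,0,0]],[[-40.3,-3.3,0],[0,0,0]],[[-40.3,-3.3,0],[0,0,0]],[[-40.3,-3.3,0],[0,0,0]],[[-40.3,-3.3,0],[0,0,0]],[[-40.3,-3.3,0],[0,0,0]],[[-40.3,-3.3,0],[0,0,0]],[[-40.3,-3.3,0],[0,0,0]]]' 85;python3 -m creep '[[[0,0,0],[0,0,0]],[[0,0,0],[0,0,0]]]' 85; python3 q.py; python3 t.py w7
```

```text
clock: 40.8
eef_pos: [0.5749, -0.3726, 0.193]
tool_rot: [0.573, 0.819, -0.0, -0.002]
ft_force: [-0.4, -0.7, 0.7]
grip_width: 0.0849
grasp_force: 0.0
clock: 41.05
eef_pos: [0.5746, -0.3711, 0.1933]
tool_rot: [0.573, 0.819, 0.0, -0.002]
ft_force: [-0.2, 0.5, 0.0]
grip_width: 0.085
grasp_force: 0.0
1621 [ 572.9 -372.3] 33.0 tool shift [-0.6 -2.   0. ] eef [ 0.5746 -0.3711  0.1933] yaw 110.1 41.05
```

View pics/w7.png

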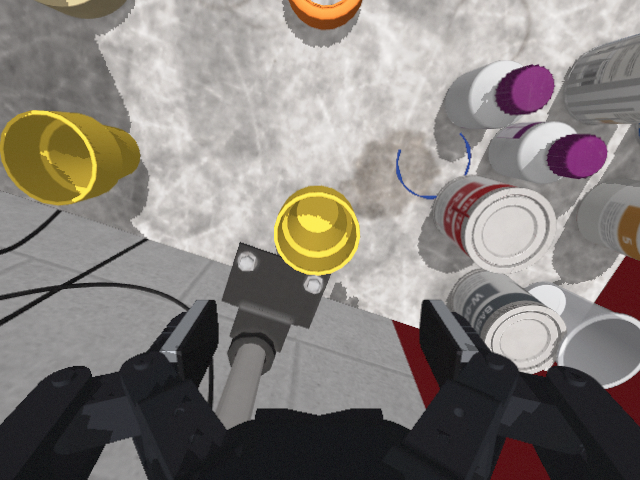

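Beaker_1 is at (316,230), with a clamp plate (275,285) and pole (250,350) right behind it and a tin to the right at (505,230). I'll check clearances in tool axes.

```bash
cat > m.py <<'E'
from h import *
p,o=shot('wrist');M=R.from_quat(o['tool_rot']).as_matrix();e=np.array(o['eef_pos']);b=np.array([.573,-.372,0])
for uv in ((240,246),(225,295),(300,280),(325,280),(250,342),(235,360),(270,360),(240,390),(450,190),(470,260)):
    w=depth(p,uv,o);print(uv,'world',w.round(3),'rel tool',(M.T@(w-b)*1e3).round(0))
E
python3 m.py
python3 - <<'E'
import sys;sys.path.insert(0,'.')
from h import *
p,o=shot('side');X,I=cloud(p,o,1);x,y,z=X[...,0],X[...,1],X[...,2]
k=(x>.48)&(x<.65)&(y<-.41)&(y>-.6)&(z>.03)
for a in np.arange(.03,.33,.03):
    s=k&(z>=a)&(z<a+.03)
    if s.any():print(a.round(2),s.sum(),'x',x[s].min().round(3),x[s].max().round(3),'y',y[s].min().round(3),y[s].max().round(3))
E
```

```text
(240, 246) world [ 0.513 -0.433  0.005] rel tool [-37. -78.  -5.]
(225, 295) world [ 0.513 -0.491  0.007] rel tool [-91. -97.  -7.]
(300, 280) world [ 0.582 -0.448  0.006] rel tool [-74. -17.  -6.]
(325, 280) world [ 0.607 -0.438  0.007] rel tool [-74.   9.  -7.]
(250, 342) world [ 0.555 -0.529  0.017] rel tool [-141.  -71.  -17.]
(235, 360) world [ 0.546 -0.537  0.041] rel tool [-146.  -82.  -41.]
(270, 360) world [ 0.582 -0.543  0.018] rel tool [-163.  -51.  -18.]
(240, 390) world [ 0.559 -0.53   0.086] rel tool [-144.  -67.  -86.]
(450, 190) world [ 0.679 -0.308  0.024] rel tool [ 23. 121. -25.]
(470, 260) world [ 0.741 -0.368 -0.   ] rel tool [-54. 159.  -0.]
0.03 88 x 0.542 0.57 y -0.55 -0.523
0.06 105 x 0.542 0.572 y -0.554 -0.525
0.09 106 x 0.543 0.572 y -0.546 -0.525
0.12 101 x 0.542 0.57 y -0.556 -0.524
0.15 60 x 0.534 0.585 y -0.551 -0.526
0.18 119 x 0.518 0.599 y -0.552 -0.515
0.21 100 x 0.48 0.65 y -0.505 -0.463
0.24 470 x 0.48 0.65 y -0.6 -0.466
0.3 2 x 0.48 0.483 y -0.591 -0.589
0.33 407 x 0.48 0.574 y -0.599 -0.569
```

View pics/w7t.png

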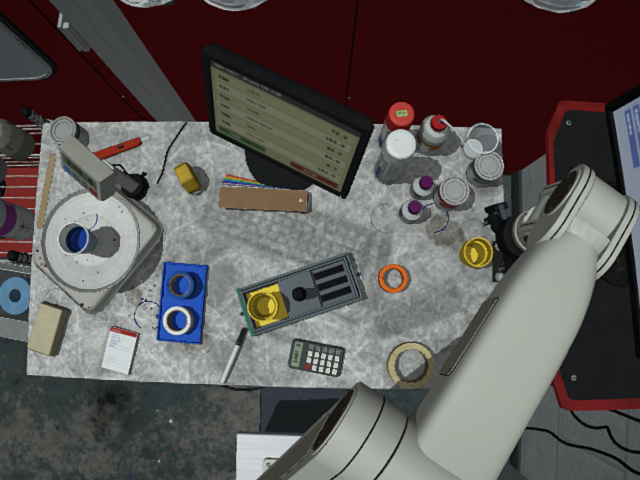

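The yellow beaker stands in the bay at (264,305). Before descending I'll check how far the wrist housing reaches over the shelf.

Run:
```python
from h import *
for n in ('side','top'):
    p,o=shot(n);X,I=cloud(p,o,1);x,y,z=X[...,0],X[...,1],X[...,2]
    k=(x>.3)&(x<.72)&(y<-.28)&(y>-.56)&(z>.28)&(z<.8)
    for a in np.arange(.26,.8,.04):
        s=k&(z>=a)&(z<a+.04)
        if s.sum()>5:print(n,a.round(2),s.sum(),'x',x[s].min().round(3),x[s].max().round(3),'y',np.percentile(y[s],[0,5,50,95]).round(3))
```

```text
side 0.26 379 x 0.504 0.643 y [-0.398 -0.385 -0.358 -0.337]
side 0.3 604 x 0.507 0.72 y [-0.56  -0.388 -0.351 -0.333]
side 0.34 580 x 0.536 0.72 y [-0.56  -0.552 -0.342 -0.333]
side 0.38 536 x 0.537 0.609 y [-0.376 -0.362 -0.341 -0.335]
side 0.42 637 x 0.529 0.616 y [-0.39  -0.373 -0.341 -0.334]
side 0.46 905 x 0.517 0.63 y [-0.385 -0.371 -0.344 -0.318]
side 0.5 834 x 0.518 0.628 y [-0.384 -0.373 -0.343 -0.317]
top 0.26 106 x 0.539 0.646 y [-0.372 -0.37  -0.346 -0.336]
top 0.3 308 x 0.535 0.719 y [-0.56  -0.376 -0.35  -0.334]
top 0.34 429 x 0.539 0.719 y [-0.56  -0.559 -0.341 -0.334]
top 0.38 282 x 0.544 0.606 y [-0.361 -0.354 -0.34  -0.335]
top 0.42 224 x 0.546 0.611 y [-0.359 -0.351 -0.34  -0.335]
top 0.46 167 x 0.55 0.632 y [-0.356 -0.353 -0.335 -0.317]
top 0.5 464 x 0.556 0.632 y [-0.36  -0.357 -0.338 -0.316]
top 0.54 190 x 0.538 0.631 y [-0.36  -0.343 -0.32  -0.298]
top 0.58 805 x 0.519 0.638 y [-0.419 -0.352 -0.317 -0.288]
top 0.62 11517 x 0.333 0.634 y [-0.425 -0.394 -0.329 -0.286]
top 0.66 196 x 0.352 0.423 y [-0.298 -0.292 -0.284 -0.28 ]
```

```bash
python3 -m creep '[[[-0.6,-2,30],[0,0,0]],[[0,0,40],[0,0,0]],[[0,0,40],[0,0,0]],[[0,0,28],[0,0,0]],[[0,0,10],[0,0,0]],[[0,0,0],[0,0,0]]]' 85;python3 -m creep '[[[0,0,0],[0,0,0]],[[0,0,0],[0,0,0]],[[0,0,0],[0,0,0]],[[0,0,0],[0,0,0]],[[0,0,0],[0,0,0]]]' 55;python3 -m creep '[[[0,0,-10],[0,0,0]],[[0,0,-40],[0,0,0]],[[0,0,-40],[0,0,0]],[[0,0,-40],[0,0,0]],[[0,0,-40],[0,0,0]],[[0,0,-20],[0,0,0]],[[0,0,0],[0,0,0]],[[0,0,0],[0,0,0]]]' 55
```

```text
clock: 42.15
eef_pos: [0.5736, -0.3727, 0.0473]
tool_rot: [0.573, 0.82, -0.0, -0.0]
ft_force: [0.7, 0.2, 0.3]
grip_width: 0.0849
grasp_force: 0.0
clock: 42.78
eef_pos: [0.575, -0.3741, 0.0499]
tool_rot: [0.573, 0.819, -0.0, 0.002]
ft_force: [-0.3, -0.3, 7.1]
grip_width: 0.0653
grasp_force: 67.0
clock: 43.78
eef_pos: [0.5731, -0.3726, 0.2358]
tool_rot: [0.573, 0.819, -0.0, -0.001]
ft_force: [-0.4, -0.1, -2.0]
grip_width: 0.0655
grasp_force: 66.9
```

```bash
python3 -m creep '[[[40.4,3.4,0],[0,0,0]],[[40.4,3.4,0],[0,0,0]],[[40.4,3.4,0],[0,0,0]],[[40.4,3.4,0],[0,0,0]],[[40.4,3.4,0],[0,0,0]],[[40.4,3.4,0],[0,0,0]],[[40.4,3.4,0],[0,0,0]],[[40.4,3.4,0],[0,0,0]],[[40.4,3.4,0],[0,0,0]],[[40.4,3.4,0],[0,0,0]],[[40.4,3.4,0],[0,0,0]],[[40.4,3.4,0],[0,0,0]]]' 55;python3 -m creep '[[[0,0,0],[0,0,0]],[[0,0,0],[0,0,0]]]' 55; python3 d.py w8 beaker_0; python3 t.py w8x
```

```text
clock: 45.28
eef_pos: [0.444, 0.0974, 0.2357]
tool_rot: [0.573, 0.819, -0.001, -0.001]
ft_force: [0.3, -0.1, -1.1]
grip_width: 0.0654
grasp_force: 66.9
clock: 45.52
eef_pos: [0.445, 0.0961, 0.2363]
tool_rot: [0.573, 0.82, -0.001, -0.001]
ft_force: [-0.4, 0.5, -1.1]
grip_width: 0.0653
grasp_force: 66.9
eef [0.445  0.0961 0.2363] yaw 110.09 j6 1.43 t 45.525
cam [0.419 0.168 0.38 ] [ 0.1  -0.28 -0.95]
beaker_0 0.91 [315. 201.] [0.4404 0.0935 0.    ]
beaker_0 0.67 [318. 264.] [0.4692 0.0237 0.    ]
```

View pics/w8.png

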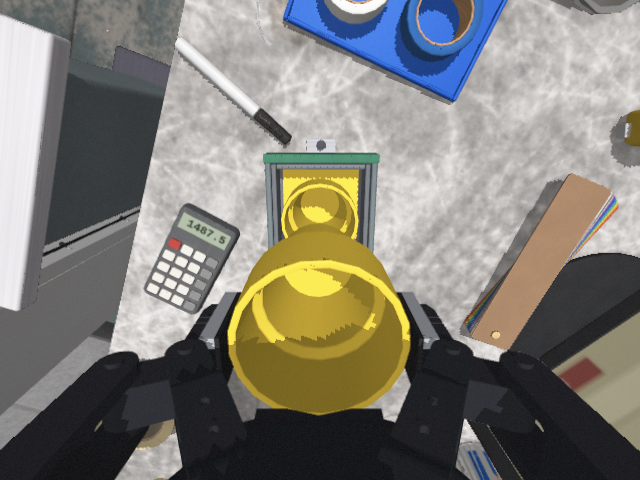

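The lower beaker's rim spans columns 283 to 357, with its top at row 181. The held beaker is upright.

```bash
python3 - <<'E'
from h import *
p,o=shot('wrist');M=R.from_quat(o['tool_rot']).as_matrix();e=np.array(o['eef_pos'])
for uv in ((320,181),(283,212),(357,212)):
    w=onz(p,uv,.094,o);print(uv,w.round(4),(M.T@(w-e)*1e3).round(1))
E
python3 -m creep '[[[0,0,30],[0,0,0]],[[0,0,30],[0,0,0]],[[0,0,15],[0,0,0]],[[0,0,0],[0,0,0]],[[0,0,0],[0,0,0]]]' 55
```

```text
(320, 181) [0.4344 0.1283 0.094 ] [ 34.7   0.7 143. ]
(283, 212) [0.414 0.093 0.094] [  8.5 -30.6 143. ]
(357, 212) [0.4728 0.1144 0.094 ] [  8.6  32.  143. ]
clock: 46.4
eef_pos: [0.4463, 0.0962, 0.163]
tool_rot: [0.573, 0.819, 0.0, 0.0]
ft_force: [-0.9, 0.4, -1.3]
grip_width: 0.065
grasp_force: 67.0
```

```bash
python3 -m creep '[[[1,0,15],[0,0,0]],[[0,0,15],[0,0,0]],[[0,0,15],[0,0,0]],[[0,0,10],[0,0,0]],[[0,0,8],[0,0,0]],[[0,0,0],[0,0,0]],[[0,0,0],[0,0,0]]]' 55; python3 -m creep '[[[0,0,2],[0,0,0]],[[0,0,2],[0,0,0]],[[0,0,0],[0,0,0]]]' 55
```

```text
clock: 47.28
eef_pos: [0.4455, 0.0973, 0.0995]
tool_rot: [0.573, 0.819, -0.0, 0.0]
ft_force: [0.5, -0.5, -1.8]
grip_width: 0.0652
grasp_force: 67.2
clock: 47.65
eef_pos: [0.446, 0.0972, 0.0959]
tool_rot: [0.573, 0.819, 0.0, 0.001]
ft_force: [0.7, -1.1, 2.5]
grip_width: 0.0656
grasp_force: 67.5
```

```bash
python3 -m creep '[[[0,0,1.5],[0,0,0]],[[0,0,0],[0,0,0]]]' 55; python3 -m creep '[[[0,0,0],[0,0,0]],[[0,0,0],[0,0,0]],[[0,0,0],[0,0,0]],[[0,0,0],[0,0,0]]]' 85;python3 -m creep '[[[0,0,-20],[0,0,0]],[[0,0,-40],[0,0,0]],[[0,0,-40],[0,0,0]],[[0,0,-30],[0,0,0]],[[0,0,0],[0,0,0]],[[0,0,0],[0,0,0]]]' 85; sed -i 's/z<.105/z<.14/; s/z>.075/z>ZL/; s/^from h import \*/from h import *\nimport sys;ZL=float(sys.argv[1]) if len(sys.argv)>1 else .075/' q.py; python3 q.py .12;python3 y.py | cut -c1-45
```

```text
clock: 47.9
eef_pos: [0.4464, 0.0969, 0.095]
tool_rot: [0.573, 0.819, 0.0, 0.001]
ft_force: [-0.4, -2.7, 8.2]
grip_width: 0.0651
grasp_force: 68.0
clock: 48.4
eef_pos: [0.4451, 0.0974, 0.0936]
tool_rot: [0.573, 0.819, -0.0, -0.0]
ft_force: [-0.6, -0.0, -0.5]
grip_width: 0.0848
grasp_force: 0.0
clock: 49.15
eef_pos: [0.4448, 0.0973, 0.223]
tool_rot: [0.573, 0.819, -0.0, -0.001]
ft_force: [0.4, -0.1, -1.3]
grip_width: 0.0851
grasp_force: 0.0
1858 [444.   95.9] 33.2 tool shift [-1.  -1.2  0. ] eef [0.4448 0.0973 0.223 ] yaw 110.1 49.15
yel 307 [741.4 289.5] 28.3 0.065 near: [[0.83
yel 279 [450.   62.7] 26.7 0.363 near: [[0.55
yel 410 [ 378.9 -385. ] 33.6 0.086 near: [[0.
```

```bash
python3 -m creep '[[[-36,-18.9,0],[0,0,0]],[[-36,-18.9,0],[0,0,0]],[[-36,-18.9,0],[0,0,0]],[[-36,-18.9,0],[0,0,0]],[[-36,-18.9,0],[0,0,0]],[[-36,-18.9,0],[0,0,0]],[[-36,-18.9,0],[0,0,0]],[[-36,-18.9,0],[0,0,0]],[[-36,-18.9,0],[0,0,0]],[[-36,-18.9,0],[0,0,0]],[[-36,-18.9,0],[0,0,0]],[[-36,-18.9,0],[0,0,0]]]' 85;python3 -m creep '[[[0,0,0],[0,0,0]],[[0,0,0],[0,0,0]]]' 85; python3 q.py
```

```text
clock: 50.75
eef_pos: [0.3797, -0.3871, 0.2222]
tool_rot: [0.573, 0.819, 0.0, -0.001]
ft_force: [-0.0, -0.2, 0.2]
grip_width: 0.0849
grasp_force: 0.0
clock: 51.0
eef_pos: [0.3799, -0.3855, 0.2225]
tool_rot: [0.573, 0.819, 0.0, -0.002]
ft_force: [-0.1, 0.1, 0.0]
grip_width: 0.0853
grasp_force: 0.0
1257 [ 376.5 -385. ] 33.0 tool shift [ 1.6 -3.   0. ] eef [ 0.3799 -0.3855  0.2225] yaw 110.0 51.0
```

Descend 177 mm to z ≈ 0.045, grip and lift high (the stack rim is at 0.129).

```bash
python3 -m creep '[[[1.5,-2.5,30],[0,0,0]],[[0,0,40],[0,0,0]],[[0,0,40],[0,0,0]],[[0,0,35],[0,0,0]],[[0,0,20],[0,0,0]],[[0,0,11],[0,0,0]],[[0,0,0],[0,0,0]]]' 85;python3 -m creep '[[[0,0,0],[0,0,0]],[[0,0,0],[0,0,0]],[[0,0,0],[0,0,0]],[[0,0,0],[0,0,0]],[[0,0,0],[0,0,0]]]' 55;python3 -m creep '[[[0,0,-10],[0,0,0]],[[0,0,-40],[0,0,0]],[[0,0,-40],[0,0,0]],[[0,0,-40],[0,0,0]],[[0,0,-40],[0,0,0]],[[0,0,-40],[0,0,0]],[[0,0,-20],[0,0,0]],[[0,0,0],[0,0,0]],[[0,0,0],[0,0,0]]]' 55
```

```text
clock: 51.92
eef_pos: [0.3775, -0.3847, 0.0475]
tool_rot: [0.573, 0.82, 0.0, -0.001]
ft_force: [0.2, -0.4, -0.1]
grip_width: 0.0848
grasp_force: 0.0
clock: 52.55
eef_pos: [0.3785, -0.3868, 0.0496]
tool_rot: [0.573, 0.819, -0.0, 0.002]
ft_force: [-0.1, -1.1, 7.0]
grip_width: 0.0652
grasp_force: 66.9
clock: 53.68
eef_pos: [0.3772, -0.3852, 0.2766]
tool_rot: [0.573, 0.819, 0.0, -0.001]
ft_force: [-0.2, 0.5, -0.5]
grip_width: 0.0655
grasp_force: 66.9
```

```bash
python3 -m creep '[[[35.8,19,0],[0,0,0]],[[35.8,19,0],[0,0,0]],[[35.8,19,0],[0,0,0]],[[35.8,19,0],[0,0,0]],[[35.8,19,0],[0,0,0]],[[35.8,19,0],[0,0,0]],[[35.8,19,0],[0,0,0]],[[35.8,19,0],[0,0,0]],[[35.8,19,0],[0,0,0]],[[35.8,19,0],[0,0,0]],[[35.8,19,0],[0,0,0]],[[35.8,19,0],[0,0,0]]]' 55;python3 -m creep '[[[0,0,0],[0,0,0]],[[0,0,0],[0,0,0]]]' 55
python3 - <<'E'
from h import *
p,o=shot('wrist');cv2.imwrite('pics/w9.png',p['image']);X,I=cloud(p,o,1);x,y,z=X[...,0],X[...,1],X[...,2];hsv=cv2.cvtColor(I,cv2.COLOR_BGR2HSV)
e=np.array(o['eef_pos']);M=R.from_quat(o['tool_rot']).as_matrix()
k=(hsv[...,0]>18)&(hsv[...,0]<36)&(hsv[...,1]>90)&(z>.118)&(z<.14)&(np.hypot(x-.445,y-.097)<.05)
T=(X[k]-e)@M*1e3;print(k.sum(),'tool x max',np.percentile(T[:,0],99).round(1),'y',np.percentile(T[:,1],[1,99]).round(1),np.median(z[k]))
k=(hsv[...,0]>18)&(hsv[...,0]<36)&(hsv[...,1]>90)&(z>.25)&(z<.35)
T=(X[k]-e)@M*1e3;print('held',k.sum(),'x',np.percentile(T[:,0],[1,99]).round(1),'y',np.percentile(T[:,1],[1,99]).round(1),np.percentile(z[k],99))
E
```

```text
clock: 55.18
eef_pos: [0.4435, 0.0972, 0.2762]
tool_rot: [0.573, 0.819, -0.001, -0.001]
ft_force: [0.8, 0.0, -1.1]
grip_width: 0.0652
grasp_force: 66.9
clock: 55.42
eef_pos: [0.4436, 0.0957, 0.2766]
tool_rot: [0.573, 0.82, -0.001, -0.001]
ft_force: [-0.8, -0.4, -1.6]
grip_width: 0.0653
grasp_force: 66.9
780 tool x max 32.8 y [-31.   33.1] 0.13115276759212655
held 23291 x [-28.5  34.2] y [-31.2  30.6] 0.3144956582250758
```

```bash
python3 -m creep '[[[0,1,30],[0,0,0]],[[0,0,30],[0,0,0]],[[0,0,25],[0,0,0]],[[0,0,15],[0,0,0]],[[0,0,15],[0,0,0]],[[0,0,15],[0,0,0]],[[0,0,8],[0,0,0]],[[0,0,0],[0,0,0]],[[0,0,0],[0,0,0]]]' 55; python3 -m creep '[[[0,0,2],[0,0,0]],[[0,0,2],[0,0,0]],[[0,0,2],[0,0,0]],[[0,0,0],[0,0,0]]]' 55
```

```text
clock: 56.6
eef_pos: [0.4457, 0.0962, 0.1404]
tool_rot: [0.573, 0.819, 0.0, 0.0]
ft_force: [-0.5, -0.3, -1.4]
grip_width: 0.0652
grasp_force: 67.0
clock: 57.1
eef_pos: [0.4453, 0.0964, 0.1337]
tool_rot: [0.573, 0.819, -0.0, -0.0]
ft_force: [1.0, -1.1, -0.9]
grip_width: 0.0654
grasp_force: 66.9
```

```bash
python3 -m creep '[[[0,0,2],[0,0,0]],[[0,0,2],[0,0,0]],[[0,0,0],[0,0,0]]]' 55; python3 -m creep '[[[0,0,0],[0,0,0]],[[0,0,0],[0,0,0]],[[0,0,0],[0,0,0]],[[0,0,0],[0,0,0]]]' 85;python3 -m creep '[[[0,0,-20],[0,0,0]],[[0,0,-40],[0,0,0]],[[0,0,-40],[0,0,0]],[[0,0,-30],[0,0,0]],[[-40,0,0],[0,0,0]],[[-40,0,0],[0,0,0]],[[-40,0,0],[0,0,0]],[[-40,0,0],[0,0,0]],[[-40,0,0],[0,0,0]],[[-40,0,0],[0,0,0]],[[0,0,0],[0,0,0]],[[0,0,0],[0,0,0]]]' 85
cat > v.py <<'E'
from h import *
p,o=shot('top');cv2.imwrite('pics/ft.png',p['image'])
X,I=cloud(p,o,1);x,y,z=X[...,0],X[...,1],X[...,2]
k=(z>.15)&(z<.18)&(np.hypot(x-.445,y-.097)<.06);print('stack rim',k.sum(),cv2.minEnclosingCircle(X[k][:,:2].astype(np.float32)*1000),np.median(z[k]))
k=(np.hypot(x-.474,y-.02)<.016)&(z>.09);print('post z',np.median(z[k]))
p,o=shot('side');cv2.imwrite('pics/fs.png',p['image'])
E
python3 v.py; python3 y.py | cut -c1-45
```

```text
clock: 57.48
eef_pos: [0.4457, 0.0963, 0.1301]
tool_rot: [0.573, 0.819, 0.0, 0.0]
ft_force: [-0.3, -1.0, 0.9]
grip_width: 0.0651
grasp_force: 67.3
clock: 57.98
eef_pos: [0.4453, 0.0964, 0.1298]
tool_rot: [0.573, 0.819, -0.0, -0.0]
ft_force: [-0.6, 0.1, -0.9]
grip_width: 0.0852
grasp_force: 0.0
clock: 59.48
eef_pos: [0.5274, -0.1288, 0.2595]
tool_rot: [0.573, 0.819, -0.0, -0.001]
ft_force: [0.2, -0.4, -0.3]
grip_width: 0.0847
grasp_force: 0.0
stack rim 182 ((445.4811706542969, 96.4227523803711), 33.126220703125) 0.16405542885494262
post z 0.1007698756611608
yel 311 [740.8 287.2] 29.6 0.065 near: [[0.83
yel 921 [445.7  96.3] 33.0 0.166 near: [[0.54
```

View pics/fs.png

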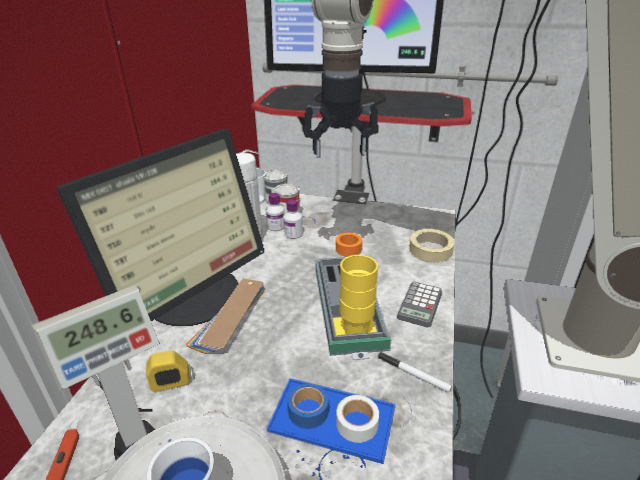

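View pics/ft.png

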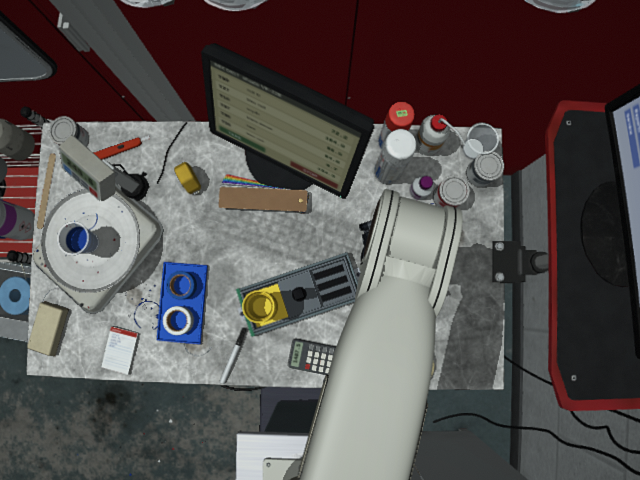

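The side view shows three nested beakers upright in the bay at the green end (358,295), with the rim at the expected 0.164 m. Both rolls are flat in the tray at (308,405) and (357,418), and no other beakers are visible.

```bash
python3 -c "
from workcell import workorder
print(workorder.job_done())"
```

```text
the job is handed in; nothing more can be done
None
```

The job is done and handed in: both rolls lie flat side by side in the blue tray, the insert is turned and seated with its cup bay at the green end, and all three beakers are nested upright in that bay.

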